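# Hold the bulldog clip open over the backing board

## Task

Take the wider of the two bulldog clips off its parking rail, squeeze its thumb plates so that it gapes as wide as it goes, and lower it, parallel to the board, over the middle of the top edge of the grey board that stands in the wooden block, one lip on each side, with the lips about a finger's breadth below the edge and neither lip touching the board, so that I can slip a proof sheet in. Finish while still holding it wide open there; do not shift the block, and leave the narrow clip on the rail and the other things on the bench where they are.

Things in the scene. Friction and masses are not known exactly. Their poses are not given: they have to be found in the camera images.
- wide_clip: wide bulldog clip, bare steel, 60 mm wide, 89 mm tall, 70 g; starts biting the rail's strip, handles up. Origin on its hinge pin, mid-width. Parked: y along pin and strip, x across the strip, z up. Lips reach 40 mm below the pin, 10 mm high, flat inside. This body is the front (-x) half; pinched, both halves turn equally, so its z leans by half the joint angle
- wide_clip_jaw (a joint): hinge of the wide clip's back half against its front half, rad: 0 with the lips parallel and 3 mm apart (as when parked), 0.5 wide open (lower lip edges about 23 mm apart, stop); a spring closes it
- wide_clip_bead_front (a point): middle of the rolled bead that ends the front thumb plate: bead 7 mm thick, 36 mm long along y; 45 mm above the pin and 24 mm to its -x side when parked (55 mm over both beads). Pinch the two beads together across x, 9 N at first to 13 N at the stop, to open the clip; then 31 mm over both, and 4 mm higher above the pin. Plates slope inward below the beads
- wide_clip_bead_back (a point): the same on the back thumb plate, on the clip's +x side
- wide_clip_lip_front (a point): middle of the inner lower edge of the wide clip's front lip (the one on its -x side)
- wide_clip_lip_back (a point): middle of the inner lower edge of the wide clip's back lip (the one on its +x side)
- narrow_clip: the narrow bulldog clip, of the same outline but only 36 mm wide (beads 22 mm long), parked on the same rail; stays there. Origin on its hinge pin, axes as the wide clip
- rail: parking rail, fixed: a light wooden foot 60 x 240 x 22 mm with an upright dark steel strip 3 mm thick and 236 mm long in its middle, along y. Origin under the foot's centre; the strip's top edge is at 72 mm, the parked clips' pins are at 84 mm and their lips 44 mm up; the coil on a pin is 11 mm thick, so a clip can sink 6 mm
- stand: light wooden block 60 x 170 x 32 mm, loose, 0.7 kg, in whose slot a grey board 3 mm thick and 148 mm wide stands upright, held fast. Origin under the block's centre, y along the board, x across its thickness, z up
- card_edge (a point): middle of the board's top edge, 116 mm above the bench, axes as the block's
- card_pack: banded pack of white cards, 56 x 86 x 33 mm, bystander; origin under its centre
- glue_stick: upright glue stick, 24 mm across, 86 mm tall, bystander; origin under its centre
- bone_folder: flat bone folder, 24 x 162 x 8 mm, bystander; origin under its centre
Things that resemble listed ones, but are neither listed nor needed, are in the scene too. What is shaped like the wide_clip but red is not meant.

How it is judged (in metres and radians):
On the way:
1. the wide clip is squeezed open and lifted clear of the rail (value of joint wide_clip_jaw above 0.25 rad and height (world z) of each of wide_clip_lip_front, wide_clip_lip_back above 0.078 m and contact force between wide_clip and rail below 0.1 N), for 0.2 s.
At the end, for the whole second after the job is handed in: Fingers hold the wide clip open (joint over 0.38) round the board: lips on both sides, 4.5 mm or more off its middle plane, 7-32 mm below the edge, within 30 mm of its middle, along it within 0.2 rad, at rest, touching nothing else; block within 10 mm and narrow clip within 15 mm of their starts (value of joint wide_clip_jaw above 0.38 rad and ((x of wide_clip_lip_front in the frame of card_edge below -0.0045 m and x of wide_clip_lip_back in the frame of card_edge above 0.0045 m) or (x of wide_clip_lip_front in the frame of card_edge above 0.0045 m and x of wide_clip_lip_back in the frame of card_edge below -0.0045 m)) and horizontal distance between each of wide_clip_lip_front, wide_clip_lip_back and card_edge below 0.03 m and z of wide_clip_lip_front in the frame of card_edge between -0.032 and -0.007 m and z of wide_clip_lip_back in the frame of card_edge between -0.032 and -0.007 m and angle between the y axis of wide_clip and the y axis of stand, either way round below 0.2 rad and contact force between the fingers and wide_clip above 3 N and contact force between wide_clip and stand below 0.1 N and contact force between wide_clip and rail below 0.1 N and linear speed of wide_clip below 0.02 m/s and distance of stand from where it was at the start of the episode below 0.01 m and angle between stand's own z axis and vertical below 0.05 rad and distance of narrow_clip from where it was at the start of the episode below 0.015 m); the arm keeps its last pose, push and grip.
It fails at once if the block with the board is shoved more than 15 mm or tipped (distance of stand from where it was at the start of the episode above 0.015 m or angle between stand's own z axis and vertical above 0.15 rad).
It fails at once if the narrow clip is moved (distance of narrow_clip from where it was at the start of the episode above 0.015 m).
It fails at once if a bystander is moved (distance of any of card_pack, glue_stick, bone_folder from where it was at the start of the episode above 0.03 m).
It also fails if it takes over 35 s, if anything falls off the work surface, if the arm or the gripper's body presses on something with over 40 N, if the wrist force passes 120 N, or if a joint passes its speed limit or range.

## Robot

A 6-joint arm with a two-finger parallel gripper is mounted at the origin on a cart in front of the work surface, level with it; the furniture and walls round the work are solid. World frame = base frame: x ahead of the robot, y to its left, z up, the work surface at z = 0. Lengths are in mm, angles in rad, forces in N, time in s.
With the tool pointing down it reaches from about 425 to 1125 mm from the base axis. Payload 14.9 kg.
Tool frame: the origin (TCP) lies midway between the tips of the shut fingers; the grasp point (between the pads) lies 19 mm behind it; z points along the fingers, y is the line along which they close (so a half turn about z gives the same grasp; the last joint's range is limited). The gripper opens to 91 mm and grips with 3 to 60 N. Pads are 32 mm wide; open, the fingers measure 118 mm over their backs; the gripper's body (76 mm by 178 mm) begins 60 mm behind the grasp point.
Start: joints at [-1.166, 0.379, 1.734, -0, 1.028, -0.033], TCP at [296.761, -633.996, 213.932] pointing down, gripper open.
Joint ranges: [-2.77, 2.77], [-0.74, 2.19], [0, 2.66], [-1.06, 4.2], [0.31, 2.87], [-3.08, 3.08]. Speed limits (rad/s): [1.89, 1.89, 2.39, 3.14, 3.14, 3.14].

## Interface

Orientations are given as a 3x3 rotation matrix whose columns are the frame's x, y, z axes.
In Python, from station import read_state, snapshot, camera_model, close_job gives the robot as it stands. The module is installed in compiled form; this text tells all that it offers.
- The arm moves only by the tool arm_command, never from a script. Its argument "moves" is a list of rows, each an object with "fingers": the closure in counts, from 0 (fully open) to 255 (shut); "delta_pos": the shift along the world's x, y, z in cm, a list of three; "dr": the turn, a rotation vector about the world's x, y, z in rad, a list of three. A call has 1 to 8 rows; each row shifts and turns the commanded pose from where the row before left it; what a row does not reach is not made up. A row lasts 1/12 s, in which the tool goes at most 41.7 mm and 7.16 degrees, less where a joint would pass 70% of its speed; a pose out of reach is approached as far as the arm can. A call with a gripper value outside its range is refused whole. The fingers move at their own pace and stop on an object; "squeeze" is the grip in N (left out, the last holds). Time passes only in rows, so rows that do not move let the fingers close. It gives the time, the measured TCP pose, the force, the opening and the grip force at its end, in the units of the state.
- read_state(): the state, without advancing time (a new reading comes with each control period).
- snapshot(name): name is "side" or "top"; returns the picture (384x512x3 uint8, red, green, blue); there is no depth.
- camera_model(name): a dict with "fov_y" (degrees; the focal length in pixels is half the picture's height over the tangent of half this angle, whatever the lens; pixels are square), "cx", "cy" (the principal point, pixels), "dist" ([k1, k2, p1, p2, k3] as OpenCV has them; the pictures are not rectified), "extrinsics" (4x4, takes a point from world to camera coordinates). Camera axes: x right, y up, looking along -z (the intrinsics and any distortion apply to the point x, -y, -z); pixel columns grow to the right and rows downward; lengths in mm; the calibration is good to about 2 mm. A picture is of the moment at which its call begins. camera_model takes no time and is no camera call.
- close_job(): hands the job in; it is judged then, once.
The state is a dict: "t": time; "joints": joint angles; "qvel": joint speeds; "joint_torque": joint torques, N m; "eef_pos": TCP position; "tool_rot": TCP orientation; "force": force on the tool from outside, world axes, zero at the start; "moment": the same for the moment, N m; "width": finger opening in mm; "gripper_force": force on a finger pad.
Only numpy, scipy, OpenCV 4.12 (cv2) and the standard library are available. Lean on these libraries where they do the work, as an engineer would, in place of code of your own. Each camera call takes 0.05 s, during which the arm holds its last target. There are 200 camera calls.

## Working session

There is one attempt and no reset: what is moved stays moved. The work goes in short steps, Python scripts to look and compute and a tool call to move; the robot and the scene stay as the last step left them, time stands still between calls to the robot, and variables do not carry over. Pictures are saved under pics/ and viewed, at most 10 in all, crops included, and the job is handed in when it is done.

Besides the shell and the picture viewer there is one more tool, called after "Call:" as name([rows], argument=value, ...), one row to a line, values as JSON. arm_command: Moves the arm, as the interface text tells. Its arguments: {"type":"object","properties":{"moves":{"type":"array","items":{"type":"object","properties":{"fingers":{"type":"number"},"delta_pos":{"type":"array","items":{"type":"number"}},"dr":{"type":"array","items":{"type":"number"}}}}},"squeeze":{"type":"number"}},"required":["moves"]}

```bash
mkdir -p pics; cat > h.py <<'E'
import numpy as np, cv2
from station import *
def cam(n):
    m=camera_model(n); f=192/np.tan(np.radians(m['fov_y'])/2)
    K=np.array([[f,0,m['cx']],[0,f,m['cy']],[0,0,1.]]); E=np.array(m['extrinsics'],float)
    E=np.diag([1,-1,-1,1.])@E
    return K,np.array(m['dist'],float),E
def ray(n,px):
    K,d,E=cam(n); u=cv2.undistortPoints(np.array(px,float).reshape(-1,1,2),K,d).reshape(-1,2)
    v=np.c_[u,np.ones(len(u))]@E[:3,:3]; return -E[:3,:3].T@E[:3,3],v/np.linalg.norm(v,axis=1)[:,None]
def onz(n,px,z):
    o,v=ray(n,px); return o+v*((z-o[2])/v[:,2])[:,None]
def tri(p1,p2):
    o1,v1=ray('side',[p1]);o2,v2=ray('top',[p2]); A=np.c_[v1[0],-v2[0]]
    s=np.linalg.lstsq(A,o2-o1,rcond=None)[0]; a=o1+s[0]*v1[0];b=o2+s[1]*v2[0]
    return (a+b)/2,np.linalg.norm(a-b)
def proj(n,P):
    K,d,E=cam(n); return cv2.projectPoints(np.array(P,float).reshape(-1,3),cv2.Rodrigues(E[:3,:3])[0],E[:3,3],K,d)[0].reshape(-1,2)
def snap(n,f=None,crop=None,s=1):
    im=snapshot(n)[:,:,::-1].copy()
    if f:
        c=im if crop is None else im[crop[1]:crop[3],crop[0]:crop[2]]
        cv2.imwrite('pics/'+f,cv2.resize(c,None,fx=s,fy=s,interpolation=cv2.INTER_CUBIC))
    return im
E
python3 - <<'E'
from h import *
np.set_printoptions(precision=2,suppress=True)
a=snap('side');b=snap('top'); cv2.imwrite('pics/side0.png',a);cv2.imwrite('pics/top0.png',b)
for n in('side','top'):
    K,d,E=cam(n);print(n,K[0,0],d,-E[:3,:3].T@E[:3,3],E[2,:3])
s=read_state();print(s['eef_pos'],s['tool_rot'],s['t'],s['width'])
E
```

```text
side 433.2138505344285 [-0.16  0.    0.    0.    0.  ] [ 565.54 -808.79  744.54] [-0.02  0.78 -0.63]
top 352.63824683624233 [-0.05  0.    0.    0.    0.  ] [495.16 -17.38 961.17] [ 0.08 -0.02 -1.  ]
[ 296.63 -633.68  213.4 ] [[ 0.91  0.42 -0.  ]
 [ 0.42 -0.91  0.  ]
 [ 0.   -0.   -1.  ]] 0.1 91.13567167681092
```

View pics/side0.png

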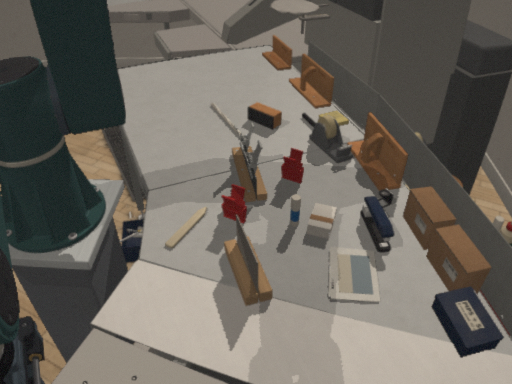

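View pics/top0.png

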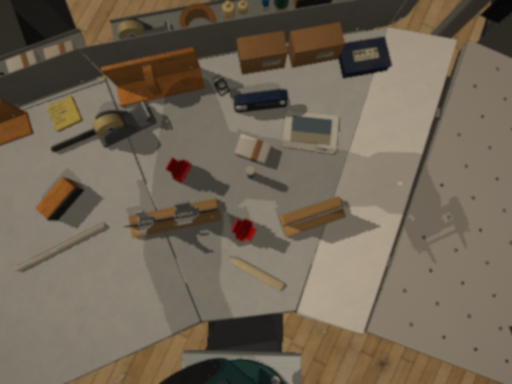

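Side view: rail with two steel clips around (248,165), block and board at (247,265), red clips at (235,207) and (293,166), glue stick (295,208), cards (321,221), folder (187,227). Top view: rail (175,217), block (313,215). The candidates for the wide clip are the two steel clips on the rail and the two red ones. The red ones are excluded, so I'll crop in close on the rail.

```bash
python3 - <<'E'
import cv2,numpy as np
a=cv2.imread('pics/side0.png');b=cv2.imread('pics/top0.png')
z=lambda i,x,y,w,h,s:cv2.resize(i[y:y+h,x:x+w],None,fx=s,fy=s,interpolation=cv2.INTER_CUBIC)
L=z(a,222,135,56,75,8); R=z(b,120,190,110,50,7)
cv2.imwrite('pics/c1.png',np.hstack([L[:600,:], np.zeros((600,2,3),np.uint8), np.vstack([cv2.resize(R,(350,159)),np.zeros((1,350,3),np.uint8),z(b,120,190,58,50,6)[:,:350-2*0][:300] if 0 else np.zeros((440,350,3),np.uint8)])]))
cv2.imwrite('pics/c2.png',np.vstack([R,z(b,272,190,110,34*1+16,7)[:250]]))
E
```

```text
(no output)
```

View pics/c1.png

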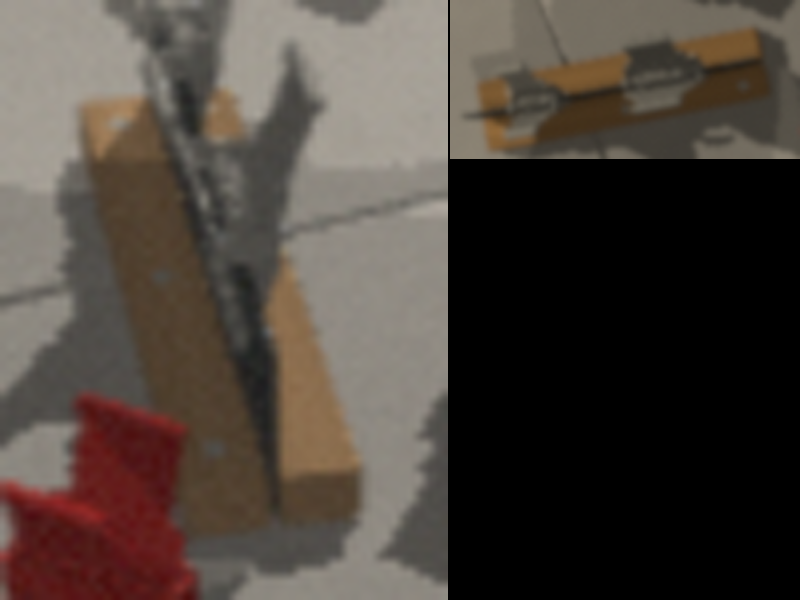

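View pics/c2.png

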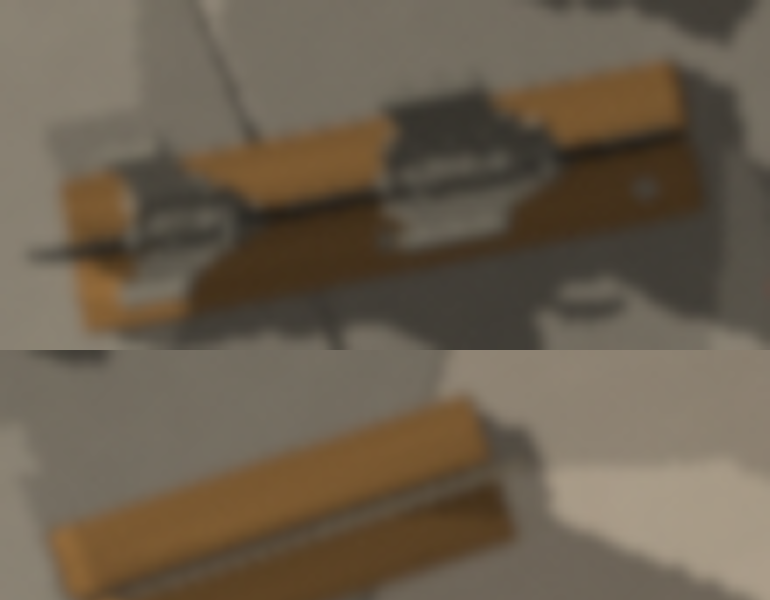

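c1 and c2 show two steel clips on the rail: the narrow one at top pixel (145,222) and the wide one, about 60 mm, at (186,214). I choose the wide one. The board edge runs through about (316,215) in the top view.

```bash
python3 - <<'E'
from h import *
np.set_printoptions(precision=1,suppress=True)
c=lambda *p:[(120+x/7,190+y/7) for x,y in p]
d=lambda *p:[(272+x/7,190+(y-350)/7) for x,y in p]
def ang(a,b): return np.arctan2((a-b)[1],(a-b)[0])
F=onz('top',c((65,185),(675,65),(705,200),(90,325)),22);print('foot',F,F.mean(0),np.linalg.norm(F-np.roll(F,1,0),axis=1),ang(F[0],F[1]),ang(F[3],F[2]))
S=onz('top',c((30,257),(687,130)),72);print('strip',S,S.mean(0),np.linalg.norm(S[0]-S[1]),ang(S[0],S[1]))
B=onz('top',c((387,100),(483,85),(403,242),(508,228)),129);print('beads',B,B.mean(0),ang(B[0],B[1]),ang(B[2],B[3]),np.linalg.norm(B[0]-B[1]))
P=onz('top',c((470,168)),84+3);print('pin',P)
a=cv2.imread('pics/side0.png');b=cv2.imread('pics/top0.png')
for n,im,(x,y,w,h),z in(('top',b,(270,190,90,60),32),):
    hsv=cv2.cvtColor(im,cv2.COLOR_BGR2HSV); m=((hsv[...,1]>90)).astype(np.uint8); q=np.zeros_like(m);q[y:y+h,x:x+w]=m[y:y+h,x:x+w]
    ct=max(cv2.findContours(q,0,2)[0],key=cv2.contourArea);R=cv2.boxPoints(cv2.minAreaRect(ct));W=onz(n,R,z);print('block',R,W,W.mean(0),np.linalg.norm(W-np.roll(W,1,0),axis=1))
    print(ang(W[0],W[1]),ang(W[1],W[2]))
E
python3 - <<'E'
import cv2,numpy as np
a=cv2.imread('pics/side0.png');b=cv2.imread('pics/top0.png')
z=lambda i,x,y,w,h,s:cv2.resize(i[y:y+h,x:x+w],None,fx=s,fy=s,interpolation=cv2.INTER_CUBIC)
cv2.imwrite('pics/c3.png',np.hstack([z(a,218,205,56,100,6),z(b,272,190,75,100,6)[:600]]))
E
```

```text
foot [[509.6 307.2  22. ]
 [562.1  77.3  22. ]
 [511.1  64.   22. ]
 [457.  294.8  22. ]] [509.9 185.8  22. ] [ 54.  235.8  52.7 237.1] 1.7953024506468394 1.8008714913209038
strip [[482.6 301.1  72. ]
 [535.2  67.   72. ]] [508.9 184.1  72. ] 239.88720698348257 1.7916666596466684
beads [[539.8 163.  129. ]
 [545.8 130.9 129. ]
 [492.3 155.5 129. ]
 [498.  120.4 129. ]] [518.9 142.4 129. ] 1.755963776103407 1.7327402902769748 32.672004872280844
pin [[518.9 141.7  87. ]]
block [[278.2 215.6]
 [338.8 195.4]
 [346.  217. ]
 [285.4 237.2]] [[ 523.   -87.8   32. ]
 [ 581.3 -248.4   32. ]
 [ 524.3 -268.3   32. ]
 [ 466.9 -108.1   32. ]] [ 523.9 -178.2   32. ] [ 59.7 170.8  60.4 170.1]
1.9188857740073422 0.33592465244209374
```

View pics/c3.png

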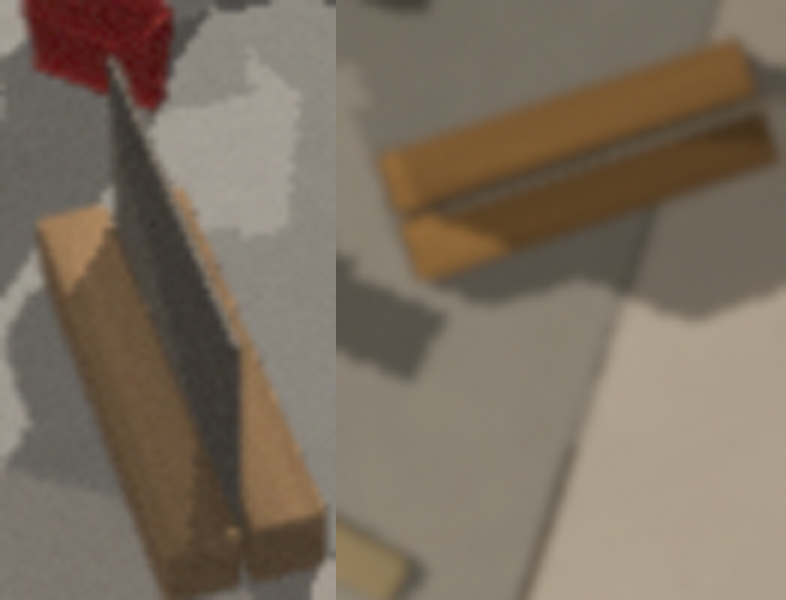

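c3: board top edge runs from the near corner at side px (258,263) to the far corner at (237,215). In the top view it runs from about (284,225) to (341,208). The block measures 170x60, which matches. I'll cross-check the board while setting out.

```bash
python3 - <<'E'
from h import *
np.set_printoptions(precision=1,suppress=True)
W=onz('side',[(257.7,262.8),(236.8,215)],116);print(W,W.mean(0),np.linalg.norm(W[0]-W[1]),np.arctan2(*(W[1]-W[0])[1::-1]))
W=onz('top',[(284.5,225),(341,207.7)],116);print(W,W.mean(0),np.linalg.norm(W[0]-W[1]))
print(onz('top',[(145,222)],110),onz('top',[(178,170),(243,230)],50))
E
```

```text
[[ 550.8 -249.1  116. ]
 [ 501.5 -113.1  116. ]] [ 526.1 -181.1  116. ] 144.65335578188552 1.9181329429857148
[[ 498.4  -97.1  116. ]
 [ 543.8 -233.2  116. ]] [ 521.1 -165.1  116. ] 143.42221022384325
[[496.  238.1 110. ]] [[633.5 177.3  50. ]
 [482.9   3.3  50. ]]
```

Call:
arm_command([
  {"fingers": 0,"delta_pos": [2.2,3.2,0],"dr": [0,0,0.06]},
  {"fingers": 0,"delta_pos": [2.2,3.2,0],"dr": [0,0,0.06]},
  {"fingers": 0,"delta_pos": [2.2,3.2,0],"dr": [0,0,0.06]},
  {"fingers": 0,"delta_pos": [2.2,3.2,0],"dr": [0,0,0.06]},
  {"fingers": 0,"delta_pos": [2.2,3.2,0],"dr": [0,0,0.06]},
  {"fingers": 0,"delta_pos": [2.2,3.2,0],"dr": [0,0,0.06]},
  {"fingers": 0,"delta_pos": [2.2,3.2,0],"dr": [0,0,0.06]},
  {"fingers": 0,"delta_pos": [2.2,3.2,0],"dr": [0,0,0.06]},
], squeeze=25)

```text
t: 0.77
eef_pos: [473.3, -376.2, 213.8]
tool_rot: [[0.605, 0.796, -0.0], [0.796, -0.605, 0.0], [0.0, -0.0, -1.0]]
force: [1.3, -0.3, -0.3]
width: 90.7
gripper_force: 0.0
```

Call:
arm_command([
  {"fingers": 0,"delta_pos": [0.6,3.7,0],"dr": [0,0,0.062]},
  {"fingers": 0,"delta_pos": [0.6,3.7,0],"dr": [0,0,0.062]},
  {"fingers": 0,"delta_pos": [0.6,3.7,0],"dr": [0,0,0.062]},
  {"fingers": 0,"delta_pos": [0.6,3.7,0],"dr": [0,0,0.062]},
  {"fingers": 0,"delta_pos": [0.6,3.7,0],"dr": [0,0,0.062]},
  {"fingers": 0,"delta_pos": [0.6,3.7,0],"dr": [0,0,0.062]},
  {"fingers": 0,"delta_pos": [0.6,3.7,0],"dr": [0,0,0.062]},
  {"fingers": 0,"delta_pos": [0.4,3.7,0],"dr": [0,0,0.062]},
])

```text
t: 1.43
eef_pos: [518.7, -80.2, 213.9]
tool_rot: [[0.153, 0.988, -0.0], [0.988, -0.153, 0.0], [0.0, -0.0, -1.0]]
force: [1.2, -1.1, -0.1]
width: 91.2
gripper_force: 0.0
```

Call:
arm_command([
  {"fingers": 0,"delta_pos": [0,3.7,0],"dr": [0,0,0.062]},
  {"fingers": 0,"delta_pos": [0,3.7,0],"dr": [0,0,0.062]},
  {"fingers": 0,"delta_pos": [0,3.7,0],"dr": [0,0,0.062]},
  {"fingers": 0,"delta_pos": [0,3.7,0],"dr": [0,0,0.062]},
  {"fingers": 0,"delta_pos": [0,3.7,0],"dr": [0,0,0.062]},
  {"fingers": 0,"delta_pos": [0,3,0],"dr": [0,0,0.062]},
  {"fingers": 0,"delta_pos": [0,0,0],"dr": [0,0,0]},
])

```text
t: 2.02
eef_pos: [518.5, 137.0, 213.9]
tool_rot: [[-0.22, 0.975, 0.0], [0.975, 0.22, 0.001], [0.001, 0.0, -1.0]]
force: [-0.4, -0.6, 1.0]
width: 91.0
gripper_force: 0.0
```

Call:
arm_command([
  {"fingers": 0,"delta_pos": [0,0.5,-2.5],"dr": [0,0,0]},
  {"fingers": 0,"delta_pos": [0,0,-2.5],"dr": [0,0,0]},
  {"fingers": 0,"delta_pos": [0,0,0],"dr": [0,0,0]},
])

```text
t: 2.27
eef_pos: [516.2, 137.5, 160.0]
tool_rot: [[-0.214, 0.977, -0.006], [0.977, 0.214, -0.001], [-0.0, -0.006, -1.0]]
force: [-1.4, -1.1, -0.5]
width: 91.1
gripper_force: 0.0
```

```bash
python3 - <<'E'
from h import *
im=snap('side','s1.png',(200,90,300,200),6)
print(read_state()['eef_pos'],proj('side',[read_state()['eef_pos'],(519,142,129),(519,142,84)]))
E
```

```text
[517.1454717  137.49342832 162.11440048] [[248.98192148 135.87235975]
 [249.89458547 145.83397266]
 [250.03993257 160.02403052]]
```

View pics/s1.png

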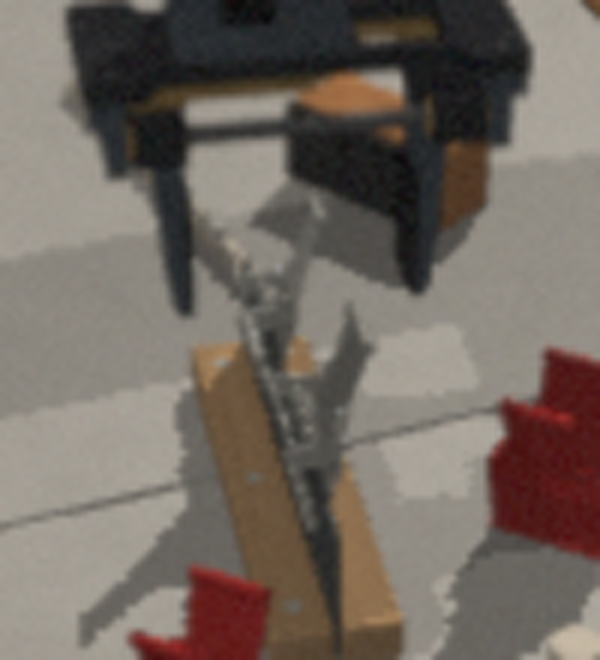

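The fingers at crop x 180 and 425 straddle the clip, whose bead end shows at (350,305). Going down.

Call:
arm_command([
  {"fingers": 0,"delta_pos": [0.2,0.5,-0.8],"dr": [0,0,0]},
  {"fingers": 0,"delta_pos": [0,0,-1.5],"dr": [0,0,0]},
  {"fingers": 0,"delta_pos": [0,0,-1.5],"dr": [0,0,0]},
  {"fingers": 0,"delta_pos": [0,0,-1],"dr": [0,0,0]},
  {"fingers": 0,"delta_pos": [0,0,0],"dr": [0,0,0]},
  {"fingers": 0,"delta_pos": [0,0,0],"dr": [0,0,0]},
])

```text
t: 2.82
eef_pos: [521.1, 143.0, 116.3]
tool_rot: [[-0.213, 0.977, -0.0], [0.977, 0.213, 0.0], [0.0, -0.0, -1.0]]
force: [0.5, -0.0, 0.6]
width: 90.9
gripper_force: 0.0
```

Call:
arm_command([
  {"fingers": 90,"delta_pos": [-0.2,-0.1,-0.3],"dr": [0,0,0]},
  {"fingers": 90,"delta_pos": [0,0,0],"dr": [0,0,0]},
  {"fingers": 130,"delta_pos": [0,0,0],"dr": [0,0,0]},
  {"fingers": 130,"delta_pos": [0,0,0],"dr": [0,0,0]},
  {"fingers": 130,"delta_pos": [0,0,0],"dr": [0,0,0]},
  {"fingers": 130,"delta_pos": [0,0,0],"dr": [0,0,0]},
], squeeze=25)

```text
t: 3.32
eef_pos: [519.1, 142.1, 113.2]
tool_rot: [[-0.213, 0.977, 0.001], [0.977, 0.213, 0.0], [-0.0, 0.001, -1.0]]
force: [0.8, 1.0, -0.7]
width: 54.0
gripper_force: 9.1
```

Call:
arm_command([
  {"fingers": 220,"delta_pos": [0,0,0.1],"dr": [0,0,0]},
  {"fingers": 220,"delta_pos": [0,0,0.1],"dr": [0,0,0]},
  {"fingers": 220,"delta_pos": [0,0,0.1],"dr": [0,0,0]},
  {"fingers": 220,"delta_pos": [0,0,0.1],"dr": [0,0,0]},
  {"fingers": 220,"delta_pos": [0,0,0],"dr": [0,0,0]},
  {"fingers": 220,"delta_pos": [0,0,0],"dr": [0,0,0]},
])

```text
t: 3.82
eef_pos: [518.8, 142.0, 117.0]
tool_rot: [[-0.213, 0.977, 0.0], [0.977, 0.213, -0.0], [-0.0, 0.0, -1.0]]
force: [-0.3, -0.6, -1.1]
width: 30.1
gripper_force: 25.0
```

The width of 30 mm means it is fully open. Lifting.

Call:
arm_command([
  {"fingers": 220,"delta_pos": [0,0,0.5],"dr": [0,0,0]},
  {"fingers": 220,"delta_pos": [0,0,1],"dr": [0,0,0]},
  {"fingers": 220,"delta_pos": [0,0,1.5],"dr": [0,0,0]},
  {"fingers": 220,"delta_pos": [0,0,2],"dr": [0,0,0]},
  {"fingers": 220,"delta_pos": [0,0,2],"dr": [0,0,0]},
  {"fingers": 220,"delta_pos": [0,0,2],"dr": [0,0,0]},
  {"fingers": 220,"delta_pos": [0,0,2],"dr": [0,0,0]},
  {"fingers": 220,"delta_pos": [0,0,0.5],"dr": [0,0,0]},
])

```text
t: 4.48
eef_pos: [520.1, 142.3, 235.8]
tool_rot: [[-0.213, 0.977, 0.004], [0.977, 0.213, 0.001], [0.0, 0.005, -1.0]]
force: [0.4, 0.4, 0.9]
width: 30.1
gripper_force: 25.0
```

Call:
arm_command([
  {"fingers": 220,"delta_pos": [0,0,0],"dr": [0,0,0]},
  {"fingers": 220,"delta_pos": [0,0,0],"dr": [0,0,0]},
])

```text
t: 4.65
eef_pos: [518.5, 141.9, 231.6]
tool_rot: [[-0.213, 0.977, 0.0], [0.977, 0.213, 0.0], [-0.0, 0.0, -1.0]]
force: [-0.4, -0.0, -1.1]
width: 30.1
gripper_force: 25.0
```

```bash
python3 - <<'E'
from h import *
im=snap('side','s2.png',(200,70,300,170),6)
print(read_state()['eef_pos'],proj('side',[read_state()['eef_pos']]))
E
```

```text
[518.20208104 141.84635924 231.00903142] [[249.2224665  111.13226621]]
```

View pics/s2.png

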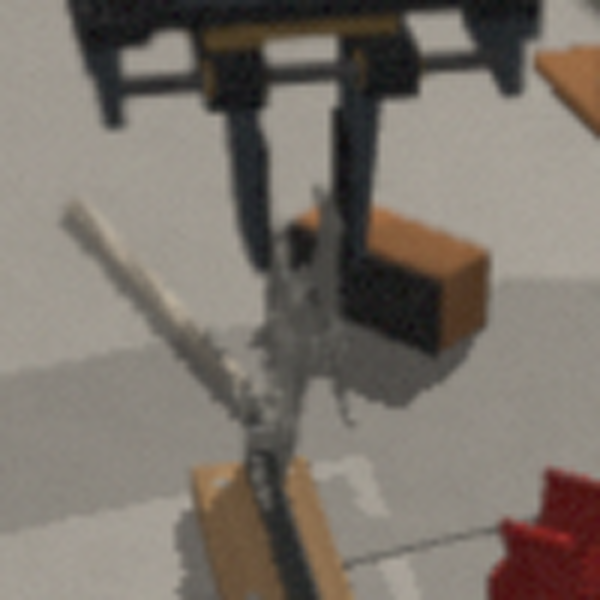

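The clip is held wide open, lips visible down to crop (350,420), and it is clear of the rail. I'll carry it to above the board.

Call:
arm_command([
  {"fingers": 220,"delta_pos": [0,-1.2,0],"dr": [0,0,0.01]},
  {"fingers": 220,"delta_pos": [0,-2.2,0],"dr": [0,0,0.01]},
  {"fingers": 220,"delta_pos": [0.1,-2.2,0],"dr": [0,0,0.01]},
  {"fingers": 220,"delta_pos": [0.1,-2.2,0],"dr": [0,0,0.01]},
  {"fingers": 220,"delta_pos": [0.1,-2.2,0],"dr": [0,0,0.01]},
  {"fingers": 220,"delta_pos": [0.1,-2.2,0],"dr": [0,0,0.01]},
  {"fingers": 220,"delta_pos": [0.1,-2.2,0],"dr": [0,0,0.01]},
  {"fingers": 220,"delta_pos": [0,-2.2,0],"dr": [0,0,0.01]},
])

```text
t: 5.37
eef_pos: [523.1, -25.0, 230.5]
tool_rot: [[-0.291, 0.957, -0.002], [0.957, 0.291, 0.0], [0.001, -0.002, -1.0]]
force: [1.0, 0.9, -0.4]
width: 30.2
gripper_force: 25.0
```

Call:
arm_command([
  {"fingers": 220,"delta_pos": [0,-2.2,0],"dr": [0,0,0.01]},
  {"fingers": 220,"delta_pos": [0,-2.2,0],"dr": [0,0,0.01]},
  {"fingers": 220,"delta_pos": [0,-2.2,0],"dr": [0,0,0.01]},
  {"fingers": 220,"delta_pos": [0,-2.2,0],"dr": [0,0,0.01]},
  {"fingers": 220,"delta_pos": [0.1,-2.2,0],"dr": [0,0,0]},
  {"fingers": 220,"delta_pos": [0,-2.2,0],"dr": [0,0,0]},
  {"fingers": 220,"delta_pos": [0,-2,0],"dr": [0,0,0]},
  {"fingers": 220,"delta_pos": [0,-0.6,0],"dr": [0,0,0]},
])

```text
t: 6.03
eef_pos: [524.1, -183.9, 230.5]
tool_rot: [[-0.327, 0.945, -0.002], [0.945, 0.327, 0.0], [0.001, -0.002, -1.0]]
force: [-0.0, 0.5, -0.9]
width: 29.9
gripper_force: 25.0
```

Call:
arm_command([
  {"fingers": 220,"delta_pos": [0,0,0],"dr": [0,0,0]},
  {"fingers": 220,"delta_pos": [0,0,0],"dr": [0,0,0]},
  {"fingers": 220,"delta_pos": [0,0,0],"dr": [0,0,0]},
])

```text
t: 6.28
eef_pos: [524.5, -181.1, 231.4]
tool_rot: [[-0.329, 0.944, -0.001], [0.944, 0.329, 0.001], [0.001, -0.001, -1.0]]
force: [-1.7, 0.0, -0.4]
width: 30.3
gripper_force: 25.0
```

```bash
python3 - <<'E'
from h import *
im=snap('side','s3.png',(195,150,295,300),4.5)
s=read_state();print(s['eef_pos'],s['tool_rot'],s['width'],proj('side',[s['eef_pos'],(525,-179.5,116)]))
E
```

```text
[ 524.57464206 -181.0185369   231.5144908 ] [[-3.29533711e-01  9.44143557e-01 -6.90902213e-04]
 [ 9.44143631e-01  3.29534011e-01  3.74554285e-04]
 [ 5.81308792e-04 -5.28882661e-04 -9.99999691e-01]] 30.25473524944136 [[244.93624612 193.70969461]
 [246.11541894 236.96201918]]
```

View pics/s3.png

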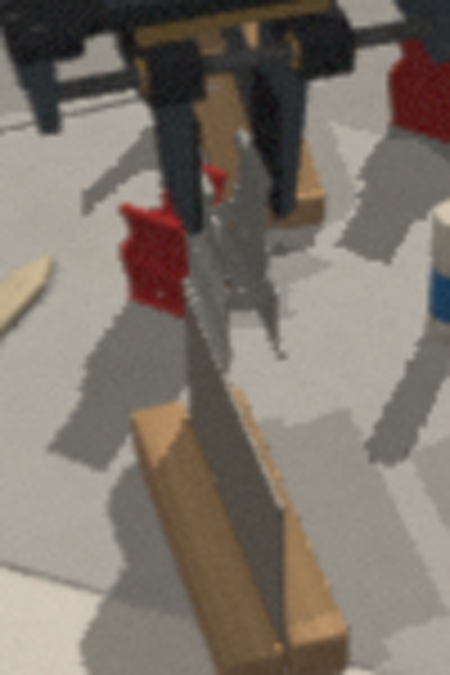

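The lip ends hang just above the board, at crop (225,370) and (282,355), straddling the board line. Checking their height and centring.

```bash
python3 - <<'E'
from h import *
for p,y in(((245,232.2),-213),((257.7,228.9),-205)):
    o,v=ray('side',[p]); print(o+v[0]*(y-o[1])/v[0][1])
print(np.array([525,-179.5])-30*np.array([np.cos(1.918),np.sin(1.918)]))
E
```

```text
[ 525.20771292 -213.          162.27402425]
[ 549.35230501 -205.          164.11130192]
[ 535.20809031 -207.7098368 ]
```

Call:
arm_command([
  {"fingers": 220,"delta_pos": [0,0,-0.5],"dr": [0,0,0.01]},
  {"fingers": 220,"delta_pos": [0,0,-1],"dr": [0,0,0]},
  {"fingers": 220,"delta_pos": [0,0,-1],"dr": [0,0,0]},
  {"fingers": 220,"delta_pos": [0,0,-1],"dr": [0,0,0]},
  {"fingers": 220,"delta_pos": [0,0,-0.5],"dr": [0,0,0]},
  {"fingers": 220,"delta_pos": [0,0,0],"dr": [0,0,0]},
  {"fingers": 220,"delta_pos": [0,0,0],"dr": [0,0,0]},
])

```text
t: 6.92
eef_pos: [524.6, -181.9, 191.5]
tool_rot: [[-0.338, 0.941, -0.001], [0.941, 0.338, 0.0], [0.001, -0.001, -1.0]]
force: [0.7, 0.1, -1.0]
width: 30.2
gripper_force: 25.0
```

```bash
python3 - <<'E'
from h import *
im=snap('side','s4.png',(215,180,285,275),6.3)
s=read_state();print(s['eef_pos'],s['width'],s['force'])
E
```

```text
[ 524.86852114 -182.05945672  191.93368506] 30.4157710023158 [-0.92636509  0.75834612 -1.48747502]
```

View pics/s4.png

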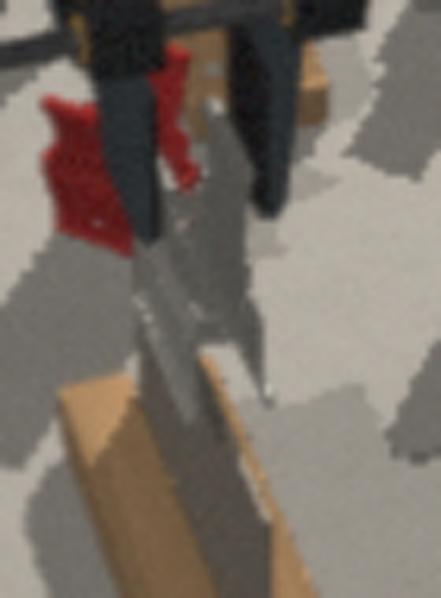

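Lip ends at crop (190,420) and (268,400) are centred on the board edge, about x=231 at that row. Lowering the rest.

Call:
arm_command([
  {"fingers": 220,"delta_pos": [0,0.1,-0.4],"dr": [0,0,0]},
  {"fingers": 220,"delta_pos": [0,0,-0.6],"dr": [0,0,0]},
  {"fingers": 220,"delta_pos": [0,0,-0.6],"dr": [0,0,0]},
  {"fingers": 220,"delta_pos": [0,0,-0.6],"dr": [0,0,0]},
  {"fingers": 220,"delta_pos": [0,0,-0.3],"dr": [0,0,0]},
  {"fingers": 220,"delta_pos": [0,0,0],"dr": [0,0,0]},
  {"fingers": 220,"delta_pos": [0,0,0],"dr": [0,0,0]},
  {"fingers": 220,"delta_pos": [0,0,0],"dr": [0,0,0]},
])

```text
t: 7.63
eef_pos: [524.9, -181.1, 167.1]
tool_rot: [[-0.338, 0.941, 0.0], [0.941, 0.338, -0.0], [-0.0, 0.0, -1.0]]
force: [-0.0, 0.8, -0.5]
width: 30.4
gripper_force: 25.0
```

Call:
arm_command([
  {"fingers": 220,"delta_pos": [0,0,0],"dr": [0,0,0]},
  {"fingers": 220,"delta_pos": [0,0,0],"dr": [0,0,0]},
  {"fingers": 220,"delta_pos": [0,0,0],"dr": [0,0,0]},
  {"fingers": 220,"delta_pos": [0,0,0],"dr": [0,0,0]},
])

```text
t: 7.97
eef_pos: [524.8, -181.0, 167.1]
tool_rot: [[-0.338, 0.941, 0.0], [0.941, 0.338, -0.0], [-0.0, 0.0, -1.0]]
force: [-0.1, 0.1, -1.0]
width: 30.5
gripper_force: 25.0
```

```bash
python3 - <<'E'
from h import *
im=snap('side','s5.png',(215,180,285,275),6.3)
s=read_state();print(s['eef_pos'],s['width'],s['force'],s['gripper_force'])
E
```

```text
[ 524.79256773 -180.98756112  167.02434384] 30.093802463458612 [ 0.12006297 -0.12070319 -0.08023607] 24.964974224567413
```

View pics/s5.png

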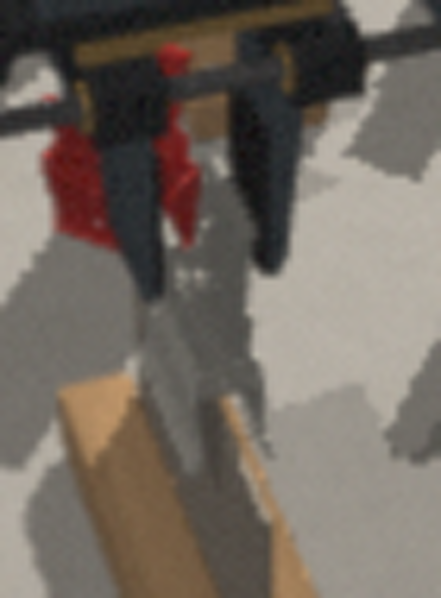

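The lips straddle the board: front end at (193,475), back end at (265,455), with the board edge between them near x=235. The block has not moved, the tool force is about zero and the clip is at its stop. Handing in.

```bash
python3 -c "
from station import *
print(close_job())"
```

```text
the job is handed in; nothing more can be done
None
```

I handed the job in at about 8 s of robot time: the wide clip is held at its stop over the middle of the board's top edge, lips about 17 mm below it by my measurement. The last picture shows a lip on each side of the board and the block unmoved; the hand-in returned no verdict.

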